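Test the studio's earth-leakage breaker and switch it back on

TASK

Check the earth-leakage breaker on the studio's power box: press its test button, which sits under the small drip guard, so that the lever drops, then lift the lever all the way back up until it catches and stays up by itself. Leave the jar, bottle, spray can and tape roll where they stand.

Things in the scene. Friction and masses are not known exactly. Their poses are not given: they have to be found in the camera images.
- power_box: Grey wedge-fronted metal housing fixed to the table, 190 mm wide, about 150 mm deep, 143 mm high; origin at the middle of its underside, z up. Its control face is 160 mm long up the slope, leans 40 degrees from level, rises from 40 mm above the table at its low edge.
- panel_mid (a point): Middle of the box's sloping control face. Axes: x up the slope in the face, y along the face towards the lever (left of a person in front of it), z square out of the face; the face is z = 0. In this frame the button is centred at x 18, y -45 mm, the lever's hinge at x 0, y 45 mm.
- guard_edge (a point): Middle of the free edge of the drip guard, a bare aluminium plate 72 mm wide and 3 mm thick standing square out of the face, up the slope from the button: x 70 to 73, y -81 to -9, z 0 to 67 mm in panel_mid's frame. It hangs over the button, which is reached square to the face or nearly so, not from straight above. Axes as panel_mid.
- button_top (a point): Middle of the top of the test button, a round black plastic button 28 mm across, in a steel bezel 40 mm across and 5 mm high. Its top is 14 mm out of the face when not pressed. It is pressed square into the face (along -z of panel_mid) and springs back. Axes as panel_mid.
- test_button (a joint): How far the test button is pressed, m: 0 out, 0.007 fully in. It takes 1.5 N to start it and 5 N fully in, springs back, and lets go of the lever at about 0.0025. It also dips some 3 mm by itself while the lever is lifted past its catch.
- lever_pivot (a point): Middle of the lever's hinge line, in the plane of the face; the line runs along y of panel_mid. Axes as panel_mid. Two low black cheeks stand on either side of the lever, x -31 to 31 mm, 14 mm out of the face, with a 40 mm gap between them.
- lever_tip (a point): Middle of the outer end of the breaker's lever, a black plastic paddle 30 mm wide (along y of panel_mid) and 8 mm thick, its end 55 mm from the hinge line. Axes turn with the lever.
- rcd_lever (a joint): Lever angle, rad. 0 (to 0.03): up and caught, leaning 0.7 rad from the face's z axis up the slope (+x of panel_mid). 1.4: dropped, leaning 0.7 rad down the slope. A spring pulls it down, about 1 N at its tip; lifting stiffens to about 2.5 N there below 0.5, where it meets the catch. It catches once brought to 0 or below (stop at -0.10), with the button not pressed; let go before, it drops.
- paint_jar: Bystander: jar 72 mm across, 85 mm high, standing; origin at the centre of its underside.
- paint_bottle: Bystander: bottle 60 mm across, 110 mm high, standing; origin at the centre of its underside.
- spray_can: Bystander: spray can 66 mm across, 190 mm high, standing; origin at the centre of its underside.
- tape_roll: Bystander: roll of tape 100 mm across, 25 mm high, lying flat; origin at the centre of its underside.

How it is judged:
By the outcome, as a careful person would: the job done as asked, in the order asked, and still so for the second after the job is handed in, with the robot touching nothing.
It also fails if it takes over 38 s, if anything falls off the work surface, if the arm or the gripper's body presses on something with over 40 N, if the wrist force passes 120 N, or if a joint passes its speed limit or range.

ROBOT

A 7-joint arm with a two-finger parallel gripper is mounted at the origin on the work surface. World frame = base frame: x ahead of the robot, y to its left, z up, the work surface at z = 0. Lengths are in mm, angles in rad, forces in N, time in s.
With the tool pointing down it reaches from about 400 to 875 mm from the base axis. Payload 19.3 kg.
Tool frame: the origin (TCP) lies on the mounting face of the last link; the fingertips stand 173 mm ahead of it and the grasp point (between the pads) lies 155 mm ahead of it; z points along the fingers, y is the direction in which the jaws open and shut (so a half turn about z gives the same grasp; the last joint's range is limited). The gripper opens to 85 mm and grips with 20 to 120 N. Pads are 22 mm wide; open, the fingers measure 114 mm over their backs; the gripper's body (76 mm by 85 mm) begins 54 mm behind the grasp point. The pads swing forward as they close: fully open they stand 13 mm farther back than shut.
Start: joints at [-1.371, 0.521, -0.036, 1.599, 0.021, 1.021, -0.113], TCP at [166.607, 602.38, 404.691] pointing down, gripper open.
Joint ranges: [-2.91, 2.91], [-0.3, 2.13], [-1.5, 1.42], [0.17, 2.43], [-1.26, 4.41], [0.16, 1.93], [-2.52, 2.52]. Speed limits (rad/s): [1.89, 1.89, 2.39, 2.39, 3.01, 3.01, 3.01].

INTERFACE

Orientations are given as a unit quaternion [w, x, y, z].
In Python, from cell import env, camera, get_calibration, finder gives the robot as it stands. Calls block until the motion is done:
- env.move_ptp(position, orientation): joint-space move of the TCP to a pose.
- env.line_to(position, v=150, frame=None, force_limit=None): straight line of the TCP; frame=None keeps the orientation; v is the mean speed in mm/s. With force_limit (N) it stops when the force on the tool has changed by that much, and returns True; else False.
- env.move_j(angles): joint-space move.
- env.set_gripper(opening, f_grip=None): opening from 0.0 (shut) to 1.0 (fully open); f_grip is the grip in N (None keeps the last); returns when the fingers have stopped.
- env.hold(seconds).
- env.solve_ik(position, orientation): joint angles nearest the present ones, or None.
- env.observe(): the state.
- camera(name): name is "side" or "top"; returns the picture (420x560x3 uint8, blue, green, red); there is no depth.
- get_calibration(name): a dict with "camera_matrix" (3x3 intrinsics, pixels), "position" and "attitude" of the camera in the world. Camera axes: x right, y down, z forward; pixel columns grow to the right and rows downward; lengths in mm; the calibration is good to about 2 mm. A picture is of the moment at which its call begins. get_calibration takes no time and is no camera call.
A pose or a line that the arm cannot do raises env.IKError and nothing moves.
- env.hand_in(): hands the job in, once; it reports no verdict.
Trained networks look in the newest picture that a camera, given by its name, has taken for a name from the list of things; names that differ only in an ending like _2 or _b are one class to them, and where a whole thing is asked for, a point or a joint stands for the part that bears it (a point fixed in the world has none). Each returns a list of dicts, best first, with "score" (0 to 1); they miss things now and then, are a little off and sometimes report something else, mostly with a low value. They report only what shows in the picture. A call takes as long as a camera call.
- finder.trace(camera, target): "mask" (420x560 bool, what is visible of it) and "extent" ([centre column, centre row, width, height] in pixels, round what is visible of it).
The state is a dict: "clock": time; "joint_positions": joint angles; "qd": joint speeds; "tau": joint torques, N m; "tcp_pos": TCP position; "eef_rot": TCP orientation; "force": force on the tool from outside, world axes, zero at the start; "moment": the same for the moment, N m; "width": opening from 0.0 (shut) to 1.0 (fully open).
Only numpy, scipy, OpenCV 4.12 (cv2) and the standard library are available. Lean on these libraries where they do the work, as an engineer would, in place of code of your own. Each camera call takes 0.05 s, during which the arm holds its last target. There are 200 camera calls.

## Working session

There is one attempt and no reset: what is moved stays moved. The work goes in short steps, each a Python script; the robot and the scene stay as the last script left them, time stands still between calls to the robot, and variables do not carry over. Pictures are saved under pics/ and viewed, about 8 in all and at most 12, crops included, and the job is handed in when it is done.

```bash
mkdir -p pics; ls; python3 - <<'E'
from cell import env,camera,get_calibration,finder
import cv2,numpy as np
for n in("side","top"):
    im=camera(n);cv2.imwrite(f"pics/{n}0.png",im);c=get_calibration(n);print(n,c)
    for t in("power_box","guard_edge","button_top","lever_tip","paint_jar","paint_bottle","spray_can","tape_roll"):
        r=finder.trace(n,t)
        print(t,[(round(d["score"],2),np.round(d["extent"])) for d in r[:2]])
        if r: np.save(f"pics/{n}_{t}.npy",r[0]["mask"])
print(env.observe())
E
```

```text
pics
side {'camera_matrix': array([[407.63473203,   0.        , 274.91006521],
       [  0.        , 407.63473203, 217.25879915],
       [  0.        ,   0.        ,   1.        ]]), 'position': array([  95.5282989 , -436.76821179,  731.49059662]), 'attitude': array([-0.38231587,  0.85463709, -0.31880177,  0.14763281])}
power_box [(0.75, array([284., 222.,  98., 108.])), (0.27, array([223., 151.,  26.,  68.]))]
guard_edge [(0.84, array([288., 216.,  86.,  91.]))]
button_top [(0.64, array([302., 202.,  14.,  15.])), (0.3, array([275., 216.,  12.,  27.]))]
lever_tip [(0.76, array([276., 216.,  11.,  25.]))]
paint_jar [(0.96, array([353., 368.,  42.,  57.])), (0.73, array([299., 204.,   9.,  16.]))]
paint_bottle [(0.58, array([411., 320.,  32.,  52.]))]
spray_can [(0.91, array([222., 150.,  27.,  69.]))]
tape_roll [(0.91, array([153., 204.,  33.,  26.]))]
top {'camera_matrix': array([[455.30066265,   0.        , 284.96280283],
       [  0.        , 455.30066265, 212.46462283],
       [  0.        ,   0.        ,   1.        ]]), 'position': array([ 312.95704273,   61.41770909, 1122.3735
[... 682 characters left out ...]
oint_positions': array([-1.37119908,  0.5214208 , -0.03634567,  1.59951245,  0.021205  ,
        1.02106809, -0.11282   ]), 'qd': array([ 7.55645548e-04, -3.48622389e-05, -4.93006091e-05,  1.44647344e-03,
       -1.26856841e-03,  1.07809823e-03,  1.73077935e-03]), 'tau': array([-1.85091478e-03, -9.26848555e+01,  1.97671272e+00, -3.70237505e+01,
        1.79157313e-02,  2.20715483e-03, -1.39035006e-05]), 'tcp_pos': array([166.58614179, 602.38719553, 404.67283867]), 'eef_rot': array([-1.07877381e-05,  1.34500001e-01,  9.90913593e-01, -1.12531604e-05]), 'force': array([-0.44847417, -0.28666109, -0.05487917]), 'moment': array([-0.04683009, -0.01409269,  0.02328535]), 'width': 1.0058829681743162}
```

```bash
python3 - <<'E'
import cv2,numpy as np
a=cv2.imread("pics/side0.png")[140:290,200:370];b=cv2.imread("pics/top0.png")[120:255,215:350]
a=cv2.resize(a,(400,353),interpolation=cv2.INTER_CUBIC);b=cv2.resize(b,(400,400),interpolation=cv2.INTER_CUBIC)
a=cv2.copyMakeBorder(a,0,47,0,0,0)
cv2.imwrite("pics/crop0.png",cv2.hconcat([a,b]))
t=cv2.imread("pics/top0.png");cv2.imwrite("pics/topf.png",t)
E
```

```text
(no output)
```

View pics/crop0.png

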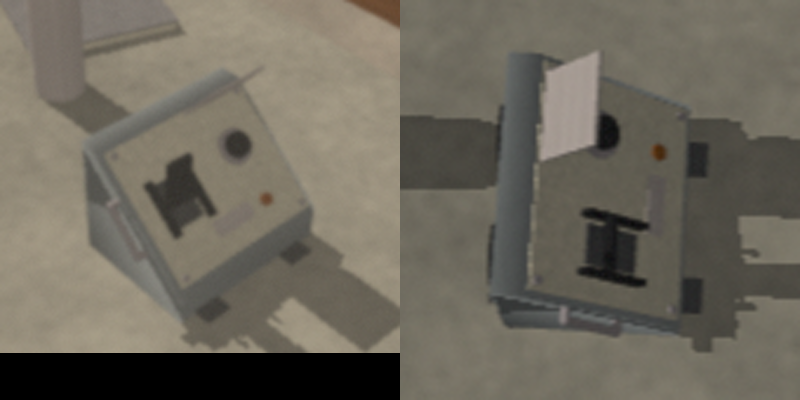

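View pics/topf.png

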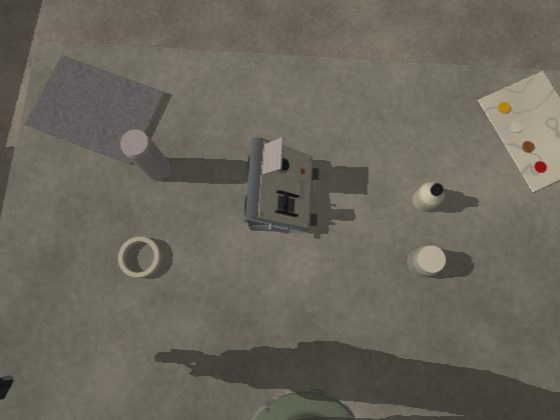

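```bash
cat > h.py <<'E'
from cell import env,camera,get_calibration,finder
import cv2,numpy as np
from scipy.spatial.transform import Rotation as R
from scipy.optimize import least_squares
Q=lambda q:R.from_quat(np.r_[q[1:],q[0]])
def proj(n,P):
    c=get_calibration(n);p=Q(c["attitude"]).inv().apply(np.atleast_2d(P)-c["position"])@c["camera_matrix"].T
    return p[:,:2]/p[:,2:]
def pose(p):  # yaw = heading of up-slope direction
    c,s=np.cos(np.radians(40)),np.sin(np.radians(40));h=np.array([np.cos(p[2]),np.sin(p[2]),0]);z=np.array([0,0,1])
    X=c*h+s*z;Z=-s*h+c*z
    return np.array([p[0],p[1],91.4]),np.c_[X,np.cross(Z,X),Z]
E
cat > fit.py <<'E'
from h import *
top=[((688,107),(-80,-95,0)),((681,320),(-80,95,0)),((600,52),(71,-81,67)),((598,148),(71,-9,67)),((541,160),(71,-9,0)),
((585,212),(31,22,14)),((648,227),(-31,22,14)),((580,270),(31,68,14)),((645,284),(-31,68,14))]
side=[((238,145),(18,-45,14)),((312,208),(-80,-95,0)),((183,288),(-80,95,0)),((148,185),(31,68,14)),((178,236),(-31,68,14)),((213,213),(-31,22,14)),((263,67),(71,-81,67)),((178,158),(35,45,42))]
T=np.array([np.r_[(u-400)/2.963+215,v/2.963+120] for (u,v),_ in top]);S=np.array([np.r_[u/2.353+200,v/2.353+140] for (u,v),_ in side])
TP=np.array([b for _,b in top],float);SP=np.array([b for _,b in side],float)
def res(p):
    o,M=pose(p)
    return np.r_[proj("top",o+TP@M.T)-T,proj("side",o+SP@M.T)-S].ravel()
best=min((least_squares(res,[350,100,y],loss="soft_l1",x_scale=[10,10,.1]) for y in(-2,-.5,1,2.5)),key=lambda r:r.cost)
print(best.x,best.cost);print(np.round(res(best.x).reshape(-1,2),1).tolist())
np.save("pose.npy",best.x)
o,M=pose(best.x);print(M)
for nm,P in(("btn",(18,-45,14)),("levtip",(35,45,42)),("lp",(0,45,0)),("guard",(71,-45,67))): print(nm,o+M@P)
def tp(P,flip,tilt=0):
    zt=-M[:,2];y=M[:,1]*flip
    A=np.c_[np.cross(y,zt),y,zt];q=R.from_matrix(A).as_quat();return o+M@np.array(P,float)-173*zt,np.r_[q[3],q[:3]]
for f in(1,-1):
  for P in((18,-45,60),(18,-45,8),(-60,45,90),(-60,45,20),(20,45,20)):
    j=env.solve_ik(*tp(P,f));print(f,P,np.round(tp(P,f)[0]),None if j is None else np.round(j,2))
E
python3 fit.py
```

```text
[600.23756034  83.0373429    1.58188034] 13.240718794048815
[[0.2, 0.0], [-0.8, 2.9], [0.1, 0.2], [-1.2, -0.6], [-0.7, 1.3], [1.3, -0.3], [0.5, 0.1], [1.8, -0.2], [0.5, -0.1], [0.2, -1.2], [0.2, -0.8], [-1.9, 3.2], [-0.2, -2.4], [0.9, -0.3], [0.8, 0.2], [0.3, -0.8], [-0.9, -0.1]]
[[-8.49067607e-03 -9.99938573e-01  7.12452316e-03]
 [ 7.65997387e-01 -1.10837904e-02 -6.42748125e-01]
 [ 6.42787610e-01  8.67361738e-19  7.66044443e-01]]
btn [645.18170728  88.32559269 113.69479918]
levtip [555.24238087  82.35305963 146.07143295]
lp [555.24032456  82.53857233  91.4       ]
guard [645.10930118  94.85780358 188.36289798]
1 (18, -45, 60) [647. -52. 281.] [-0.21  0.87  0.59  1.62 -1.16  1.35 -2.24]
1 (18, -45, 8) [646. -19. 242.] [-0.27  0.92  0.59  1.65 -1.24  1.3  -2.2 ]
1 (-60, 45, 90) [ 558. -132.  254.] [-0.21  0.93  0.8   1.81 -1.22  1.46 -1.93]
1 (-60, 45, 20) [557. -87. 201.] [-0.17  0.92  0.59  1.85 -1.24  1.26 -1.94]
1 (20, 45, 20) [556. -26. 252.] [-0.28  0.81  0.59  1.89 -1.23  1.23 -2.06]
-1 (18, -45, 60) [647. -52. 281.] [ 0.04  0.78  0.15  1.6  -0.91  1.13  0.74]
-1 (18, -45, 8) [646. -19. 242.] [ 0.1   0.82 -0.02  1.63 -0.86  0.99  0.7 ]
-1 (-60, 45, 90) [ 558. -132.  254.] [ 0.28  0.74  0.02  1.78 -0.8   1.05  0.87]
-1 (-60, 45, 20) [557. -87. 201.] [ 0.36  0.81 -0.19  1.82 -0.75  0.85  0.82]
-1 (20, 45, 20) [556. -26. 252.] [ 0.2   0.7  -0.12  1.87 -0.85  0.88  0.78]
```

```bash
sed -i 's/((681,320),(-80,95,0)),//; s/((183,288),(-80,95,0)),//' fit.py; python3 fit.py | head -8
cat >> h.py <<'E'
o,M=pose(np.load("pose.npy"))
def tp(P):
    zt=-M[:,2];y=-M[:,1];A=np.c_[np.cross(y,zt),y,zt];q=R.from_matrix(A).as_quat()
    return o+M@np.array(P,float)-173*zt,np.r_[q[3],q[:3]]
def tip(): # fingertip in the panel frame
    s=env.observe();return np.round(M.T@(s["tcp_pos"]+173*Q(s["eef_rot"]).as_matrix()[:,2]-o),1),np.round(M.T@s["force"],1),s["clock"]
def pic(n,f,box,k):
    im=camera(n);x0,y0,x1,y1=box;cv2.imwrite(f"pics/{f}.png",cv2.resize(im[y0:y1,x0:x1],None,fx=k,fy=k,interpolation=cv2.INTER_CUBIC))
E
python3 - <<'E'
from h import *
env.set_gripper(0.0,20)
s=env.observe();env.line_to(s["tcp_pos"]+[0,0,80],v=200)
print(tip())
env.move_ptp(*tp((18,-45,190)));print(tip())
env.line_to(tp((18,-45,50))[0],v=120);print(tip())
a=camera("side")[110:290,190:400];b=camera("top")[110:270,205:365]
a=cv2.resize(a,(467,400));b=cv2.resize(b,(330,400*330//400));b=cv2.copyMakeBorder(b,0,70,0,0,0)
cv2.imwrite("pics/hover.png",cv2.hconcat([a,b[:400]]))
for n in("side","top"):print(n,proj(n,o+M@np.array([18,-45,50.])),proj(n,o+M@np.array([18,-45,14.])))
E
```

```text
[599.82178705  83.24059923  -4.71198488] 6.716509927785502
[[0.5, 0.4], [0.4, 0.4], [-1.2, -0.5], [-0.7, 1.2], [1.1, -0.2], [0.2, 0.4], [1.4, -0.1], [0.1, 0.2], [0.1, -1.1], [0.1, -0.4], [-0.6, -2.5], [0.4, -0.4], [0.4, 0.3], [0.4, -0.6], [-1.2, -0.2]]
[[-3.09558850e-04 -9.99999918e-01  2.59750717e-04]
 [ 7.66044381e-01 -4.04100379e-04 -6.42787557e-01]
 [ 6.42787610e-01 -2.71050543e-20  7.66044443e-01]]
btn [644.81984782  88.0485568  113.69479918]
levtip [554.82186569  83.03689063 146.07143295]
lp [554.82179072  83.22241471  91.4       ]
(array([ 539.5,  433. , -164.9]), array([-0.2, -0.3, -0.8]), 2.2167)
(array([ 18.9, -45.1, 189.4]), array([ 0.2,  0.4, -0.7]), 5.0333)
(array([ 17.8, -45.3,  50.8]), array([-0.2,  0.8, -0.4]), 6.35)
side [[308.82591818 196.07759345]] [[301.28317455 200.49215194]]
top [[295.0558848  161.45343664]] [[284.89168312 164.65840743]]
```

View pics/hover.png

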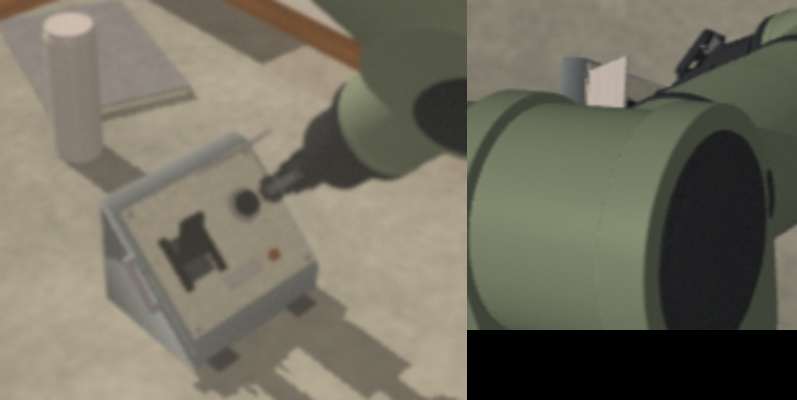

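The side view shows the fingertips at about pixel (308,195) and the button at (301,201), both as projected. The guard is clear, so I press.

```bash
python3 - <<'E'
from h import *
env.line_to(tp((18,-45,20))[0],v=60);print(tip())
print(env.line_to(tp((18,-45,8.5))[0],v=15,force_limit=8),tip())
env.line_to(tp((18,-45,50))[0],v=80)
pic("side","pressed",(190,110,400,290),3);print(tip())
E
```

```text
(array([ 17.9, -45. ,  20.1]), array([0. , 0.1, 1.3]), 7.1)
False (array([ 18. , -45.1,   8.7]), array([0.2, 0.4, 4.5]), 8.0167)
(array([ 18.2, -44.8,  49.5]), array([-0.7,  0.2,  0.4]), 8.7333)
```

View pics/pressed.png

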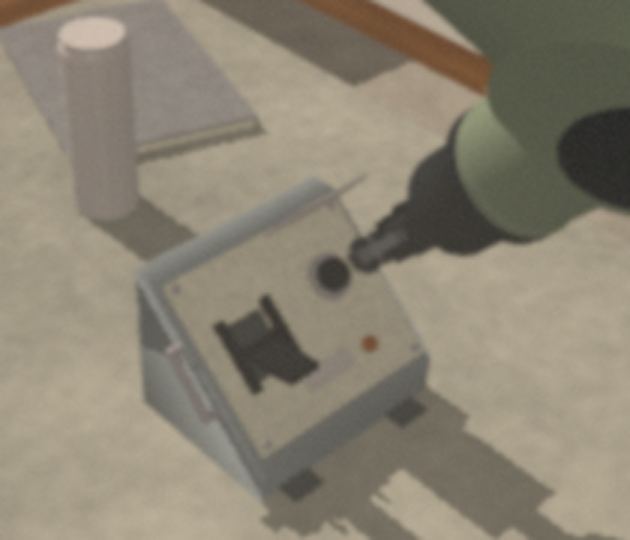

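The lever now leans down the slope, with its tip near crop pixel (300,375), so the breaker tripped. Next I lift it from below.

```bash
python3 - <<'E'
from h import *
env.line_to(tp((5,-45,90))[0],v=150)
env.line_to(tp((-68,45,90))[0],v=150)
print(env.line_to(tp((-68,45,26))[0],v=100,force_limit=15),tip())
print(env.line_to(tp((-15,45,26))[0],v=60,force_limit=15),tip())
print(env.line_to(tp((18,45,26))[0],v=20,force_limit=13),tip())
pic("side","lifted",(190,110,400,290),3);print(tip())
E
```

```text
False (array([-68.2,  44.9,  26.4]), array([-0.4, -0.3, -0.3]), 10.8833)
False (array([-15.3,  45. ,  26. ]), array([-1.7, -1.5,  0.7]), 11.9167)
True (array([12.3, 44.9, 26.5]), array([-0.4, -0.4,  3.4]), 13.2167)
(array([12.3, 44.9, 26.5]), array([-1.2, -0.9,  4.4]), 13.2667)
```

View pics/lifted.png

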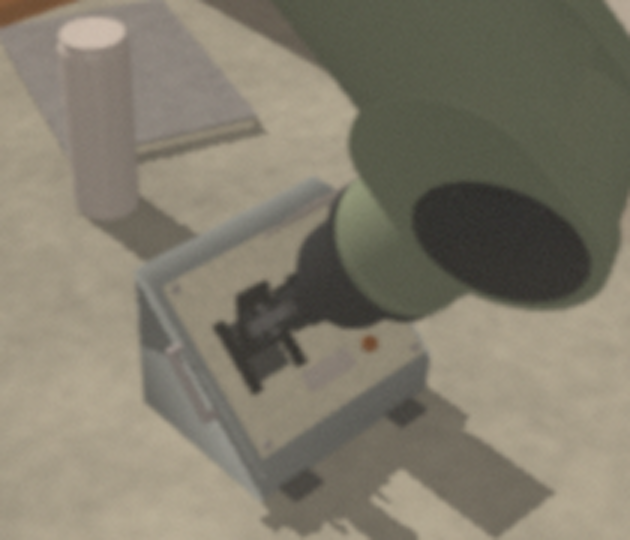

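The lever is up against its stop with its tip near crop pixel (255,295), and the force limit tripped at x = 12 mm, about where the stop should be. I'll back off and check that it stays.

```bash
python3 - <<'E'
from h import *
env.line_to(tp((-15,45,26))[0],v=60)
env.line_to(tp((-68,45,30))[0],v=120)
env.line_to(tp((-68,45,130))[0],v=150)
env.line_to(tp((-68,-60,200))[0],v=150)
env.hold(0.5)
pic("side","final",(190,110,400,290),3);print(tip())
for t in("spray_can","paint_jar","paint_bottle","tape_roll"):
    r=finder.trace("side",t);print(t,[(round(d["score"],2),np.round(d["extent"])) for d in r[:1]])
E
```

```text
(array([-68.6, -60. , 200. ]), array([0.1, 0.8, 0.6]), 16.825)
spray_can [(0.56, array([223., 151.,  25.,  68.]))]
paint_jar [(0.88, array([354., 369.,  42.,  57.]))]
paint_bottle [(0.56, array([408., 320.,  33.,  50.]))]
tape_roll [(0.67, array([154., 205.,  37.,  26.]))]
```

View pics/final.png

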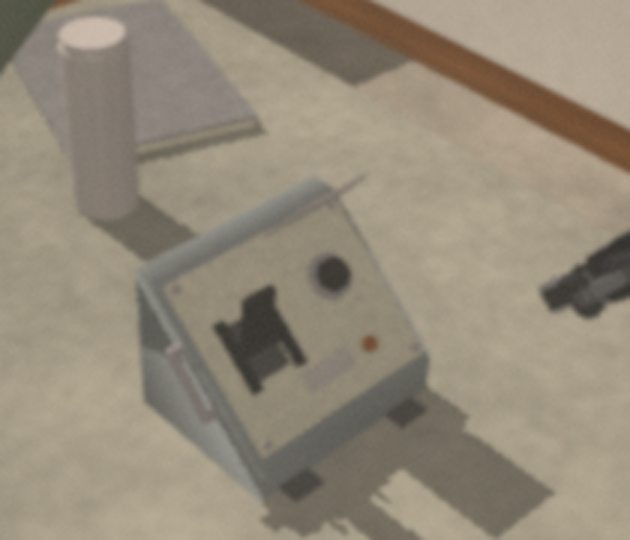

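The lever stands up on its own, with its tip at crop pixel (258,295) as at the start. The robot is clear, and the bystanders show no movement in the camera image.

```bash
python3 -c "
from cell import env
env.hand_in()"
```

```text
the job is handed in; nothing more can be done
```

The breaker check is done and handed in. I pressed the test button square to the face, reading about 4.5 N, and the picture showed the lever dropped. I then pushed the lever up from below with the closed fingers until the force limit tripped at its stop, and backed off.

- **Lever:** the last picture, about 3 s after I backed off, shows it standing up by itself, as at the start, with the robot touching nothing.
- **Bystanders:** the jar, bottle, spray can and tape roll are within about 3 pixels of where they stood at the start, which I put down to detection noise. The finder scores for the bottle and spray can were only moderate (0.56 each).
- **Time:** the last clock reading before hand-in was about 16.8 s, against the 38 s limit.

No check failed. The lever angle was judged only from the side-camera picture and the contact position, because the joint itself cannot be read.

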